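# Clamp a freshly glued gift box to the right click

### The arm

A 6-joint arm with a two-finger parallel gripper is mounted at the origin on the work surface. World frame = base frame: x ahead of the robot, y to its left, z up, the work surface at z = 0. Lengths are in m, angles in rad, forces in N, time in s.
With the tool pointing down it reaches from about 0.35 to 0.975 m from the base axis. Payload 4.9 kg.
Tool frame: the origin (TCP) lies at the very end of the fingers, on their centre line; the grasp point (between the pads) lies 19 mm behind it (ctrl.grip_point_offset is the distance from the TCP to the grasp point, in m); z points along the fingers, y is the line along which they close (so a half turn about z gives the same grasp; the last joint's range is limited). The gripper opens to 85 mm and grips with 20 to 120 N. Pads are 22 mm wide; open, the fingers measure 114 mm over their backs; the gripper's body (76 mm by 85 mm) begins 54 mm behind the grasp point. The pads swing forward as they close: fully open they stand 13 mm farther back than shut.
Start: joints at [1.062, 0.053, 1.613, -0, 1.476, -0.119], TCP at [0.237, 0.578, 0.231] pointing down, gripper open.
Joint ranges: [-3.01, 3.01], [-1.01, 2.22], [0.06, 2.58], [-1.02, 4.17], [0.09, 2.62], [-3.14, 3.14]. Speed limits (rad/s): [2.57, 2.57, 3.14, 3.14, 3.14, 3.14].

### API

Orientations are given as a rotation vector (axis times angle).
In Python, from station import ctrl gives the robot as it stands.
- The arm moves only by the tool send_rows, never from a script. Its argument "rows" is a list of rows, each a list of 3 entries, a list of its own where there are three numbers: the finger opening in cm, from 0 to 8.54, then the shift along the tool's x, y, z in cm, then the turn about the tool's z in degrees. A call has 1 to 10 rows; each row shifts and turns the commanded pose from where the row before left it, along the tool's axes as they then stand; what a row does not reach is not made up. A row lasts 1/8 s, in which the tool goes at most 62.5 mm and 10.7 degrees, less where a joint would pass 70% of its speed; a pose out of reach is approached as far as the arm can. A call with a gripper value outside its range is refused whole. The fingers move at their own pace and stop on an object; "newtons" is the grip in N (left out, the last holds). Time passes only in rows, so rows that do not move let the fingers close. It gives the time, the measured TCP pose, the force, the opening and the grip force at its end, in the units of the state.
- ctrl.get_obs(): the state, without advancing time (a new reading comes with each control period).
- ctrl.get_image(name): name is "scene" or "side" or "wrist"; returns a dict with "frame" (480x640x3 uint8, red, green, blue), "range_z" (480x640 float32, m along the optical axis (not along the pixel's ray), 0 where there is no reading), "fx", "fy", "cx", "cy" (pixels), "cam_to_world" (4x4, takes a point from camera to world coordinates). Camera axes: x right, y down, z forward; pixel columns grow to the right and rows downward; lengths in m; the calibration is good to about 2 mm. A picture is of the moment at which its call begins.
- ctrl.finish_job(): hands the job in; it is judged then, once.
The state is a dict: "t": time; "q": joint angles; "dq": joint speeds; "effort": joint torques, N m; "tool_pos": TCP position; "tool_rot": TCP orientation; "contact_force": force on the tool from outside, world axes, zero at the start; "wrist_torque": the same for the moment, N m; "opening": finger opening in m; "grip_force": force on a finger pad.
Only numpy, scipy, OpenCV 4.12 (cv2) and the standard library are available. Lean on these libraries where they do the work, as an engineer would, in place of code of your own. Each camera call takes 0.05 s, during which the arm holds its last target. There are 200 camera calls.

### The job

Set the freshly glued brown gift box on the bed of the green counter clamp, in line with the rubber foot and with one end towards the fixed fence. Then wind the black knob clockwise, click by click, until the sprung foot holds the box firmly home against the fence with a push of about 10 newtons (one kilogram; at twice that the card crushes), and let go with the pawl dropped behind that tooth, so that the clamp holds by itself. Move the jaw only by its knob and leave the other things on the counter where they are.

Things in the scene. Friction and masses are not known exactly. Their poses are not given: they have to be found in the camera images.
- clamp: Green cast counter clamp for gluing gift boxes, bolted down. Origin: centre of the underside of its bed, which is 130 mm along x, 350 mm along y, 20 mm high; the flat top carries the box, centred on x = 0. Along its y follow: knob axis at y = -112 mm, sliding jaw, space for the box, fixed fence at the +y end. The pawl stands at the +x side of the knob, up to 57 mm above the counter.
- fence_face (a point): Point in the middle of the fixed fence's inner face, at its foot on the bed: x = 0, y = +135 mm, z = 20 mm in the clamp's frame, same axes (+y points out through the fence). The fence is 100 mm wide in x and rises 42 mm above the bed.
- jaw: Red jaw block, 78 mm in x, 22 mm in y, 39 mm high (top 60 mm above the counter), sliding along the clamp's y. Origin: centre of its underside, 20.5 mm above the counter; its front face is 11 mm further to +y. A rack behind it meshes with a pinion (pitch radius 25 mm) under the knob: it advances 25 mm per rad, 4.4 mm per tooth.
- jaw_front (a point): Centre of the jaw's front face. Ahead of it a black rubber foot (36 mm wide, 28 mm high) sits on a threaded spindle, left screwed out by an unknown amount each time: its face lies 30 to 60 mm ahead of this point towards the fence. No reading gives this; it is found by feel. The foot is sprung: it yields from 3 N, then 1.2 N more per mm, up to 20 mm.
- knob (a joint): Turn of the knob and ratchet wheel, rad: 0 with the jaw fully back, growing clockwise seen from above, which closes the jaw; at most 2.75, starts between 0 and 0.4. 36 teeth, one every 0.1745 rad: the pawl drops in when the reading is about 0.02 past a multiple of 0.1745; let go, the wheel rests within 0.01 of it. Let go between two teeth it may turn back to the last tooth passed.
- knob_grip (a point): On the knob's axis, 80 mm above the counter. The black bar grip is 54 mm long along this point's x, 14 mm thick along its y, 60 to 94 mm above the counter, over a round skirt and the ratchet wheel (radius 45 mm, top 48 mm above the counter). The frame turns with the knob, z up; at reading 0 its axes are those of the clamp.
- ratchet (a point): Top of the steel ratchet wheel on the knob axis, with the clamp axes. Torque to turn the knob: 0.025 N m per newton of push at the foot, plus 0.02 to 0.06 N m of pawl drag and friction while turning (least just after a click, most near a crest); at standstill friction may act either way, 0.02 N m. With the pawl in, the wheel cannot turn back past that tooth, and the pawl bears the load.
- pawl (a joint): Lift of the brass sprung pawl (rad): 0 to 0.04 when dropped home behind a tooth, about 0.13 at the crest of a tooth; more when its red tail is pushed towards the clamp's -x, which frees the wheel.
- gift_box: Brown card gift box, about 0.16 kg, 60 mm along its x, 90 mm along its y, 45 mm high, closed. Origin: centre of its underside. It starts standing on the counter to the left of the clamp. Its two 60 mm wide ends (+y and -y, white flaps freshly glued) are the ones to be pressed; it may go in either way round. Against the fence its centre is at y = +90 mm in the clamp's frame.
- glue_jar: Bystander: closed glue jar, 56 mm across, 75 mm high, yellow cap; origin at the centre of its underside.
- red_box: Bystander: red gift box with yellow bands, 70 x 70 x 41 mm; origin at the centre of its underside.
- glue_brush: Bystander: glue brush lying on the counter along its x; origin at its underside.
Not all that is in view belongs to the job. What is shaped like the gift_box but blue is not meant.

How it is judged:
On the way:
1. the box stands on the clamp's bed between foot and fence, square and in line (12 mm, 7 degrees), let go and not yet pressed (x of gift_box in the frame of clamp between -0.012 and 0.012 m and z of gift_box in the frame of clamp between 0.016 and 0.024 m and angle between gift_box's own z axis and vertical below 0.08 rad and angle between the y axis of gift_box and the y axis of clamp, either way round below 0.12 rad and y of gift_box in the frame of clamp between 0.06 and 0.094 m and contact force between the fingers and gift_box below 0.1 N and contact force between jaw and gift_box below 3 N), for 0.2 s.
At the end, for the whole second after the job is handed in: the box stands upright on the bed, in line with the foot within 12 mm and 7 degrees, its end within 3 mm of the fence; the foot presses it with 6 to 14 N, held by the pawl alone (dropped home, lift under 0.05 rad), the knob and box at rest (x of gift_box in the frame of clamp between -0.012 and 0.012 m and z of gift_box in the frame of clamp between 0.016 and 0.024 m and angle between gift_box's own z axis and vertical below 0.08 rad and angle between the y axis of gift_box and the y axis of clamp, either way round below 0.12 rad and y of gift_box in the frame of clamp above 0.087 m and contact force between jaw and gift_box between 6 and 14 N and value of joint pawl below 0.05 rad and velocity of joint knob between -0.05 and 0.05 rad/s and linear speed of gift_box below 0.01 m/s); the robot touches nothing.
It fails at once if the foot or jaw presses the box with more than 20 N (the card crushes) (contact force between jaw and gift_box above 20 N).
It fails at once if the gripper or arm pushes the jaw or its foot directly (over 5 N) (contact force between any of the fingers, the arm and jaw above 5 N).
It fails at once if a bystander (glue jar, red box, brush) is moved more than 30 mm (distance of any of glue_jar, red_box, glue_brush from where it was at the start of the episode above 0.03 m).
It also fails if it takes over 67 s, if anything falls off the work surface, if the arm or the gripper's body presses on something with over 40 N, if the wrist force passes 120 N, or if a joint passes its speed limit or range.

## Working session

There is one attempt and no reset: what is moved stays moved. The work goes in short steps, Python scripts to look and compute and a tool call to move; the robot and the scene stay as the last step left them, time stands still between calls to the robot, and variables do not carry over. Pictures are saved under pics/ and viewed, at most 10 in all, crops included, and the job is handed in when it is done.

Besides the shell and the picture viewer there is one more tool, called after "Call:" in YAML: its name, and indented under it one key for each argument. send_rows: Moves the arm, as the interface text tells. Its arguments: {"type":"object","properties":{"rows":{"type":"array","items":{"type":"array"}},"newtons":{"type":"number"}},"required":["rows"]}

```bash
ls; mkdir -p pics
python3 - <<'E'
from station import ctrl
import cv2,numpy as np
o=ctrl.get_obs(); print({k:np.round(v,3) for k,v in o.items()})
ims=[]
for n in ["scene","side"]:
    d=ctrl.get_image(n); np.savez(f"{n}0.npz",**d); cv2.imwrite(f"pics/{n}0.png",d["frame"][...,::-1])
    print(n,d["fx"],d["cx"],d["cy"],np.round(d["cam_to_world"],3).tolist())
E
```

```text
pics
{'t': np.float64(0.0), 'q': array([ 1.062,  0.053,  1.614, -0.   ,  1.476, -0.119]), 'dq': array([ 0.001, -0.001, -0.002, -0.001,  0.001, -0.   ]), 'effort': array([ 1.0000e-03, -3.9370e+01, -3.7017e+01, -0.0000e+00,  7.0000e-03,
        0.0000e+00]), 'tool_pos': array([0.237, 0.578, 0.23 ]), 'tool_rot': array([-6.080e-01, -3.082e+00,  3.000e-03]), 'contact_force': array([ 0.638, -0.231,  0.144]), 'wrist_torque': array([ 0.028, -0.008,  0.028]), 'grip_force': np.float64(0.0), 'opening': np.float64(0.085)}
scene 499.1958966799761 319.1494525110012 240.29601719024694 [[0.442, 0.685, -0.58, 1.223], [0.897, -0.34, 0.282, -0.365], [-0.004, -0.645, -0.764, 0.996], [0.0, 0.0, 0.0, 1.0]]
side 599.7590653692353 322.24667315699503 228.24693596743586 [[0.86, -0.313, 0.403, -0.119], [-0.51, -0.558, 0.655, -1.114], [0.02, -0.768, -0.64, 1.141], [0.0, 0.0, 0.0, 1.0]]
```

View pics/scene0.png

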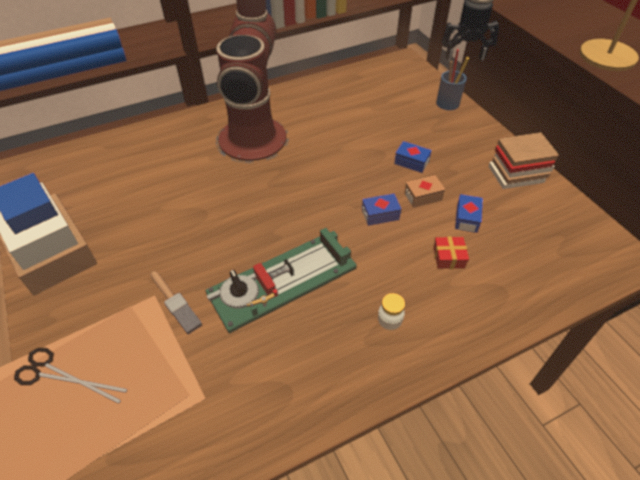

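View pics/side0.png

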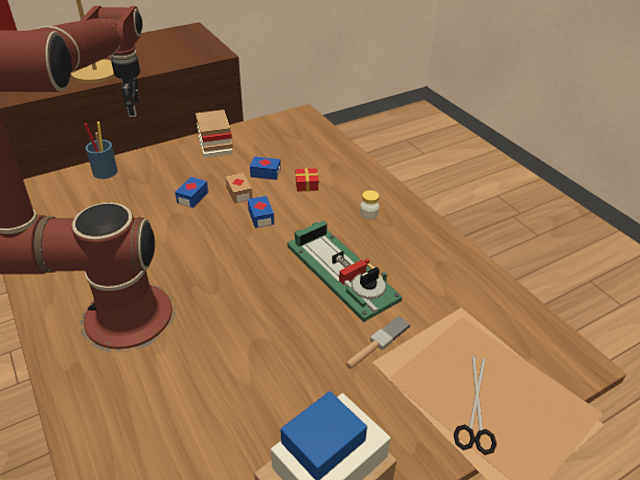

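The scene view shows the clamp from its knob at (238,290) to the fence at (335,245), with the brown box at (425,190) among three blue boxes. The side view shows the brown box at (239,187) and the clamp at (345,270).

```bash
cat > h.py <<'E'
import numpy as np,cv2
def cloud(d):
    z=d["range_z"];v,u=np.mgrid[:480,:640]
    P=np.stack([(u-d["cx"])/d["fx"]*z,(v-d["cy"])/d["fy"]*z,z],-1)
    T=d["cam_to_world"];W=P@T[:3,:3].T+T[:3,3];W[z==0]=np.nan
    return W
def rect(p):
    (c,s,a)=cv2.minAreaRect(p[:,:2].astype(np.float32)*1000);return np.round(c,1),np.round(s,1),round(a,1)
E
python3 - <<'E'
from h import *
for n in ["scene","side"]:
    d=np.load(n+"0.npz");W=cloud(d);f=d["frame"];hsv=cv2.cvtColor(f,cv2.COLOR_RGB2HSV);H,S,V=[hsv[...,i].astype(int) for i in range(3)]
    x,y,z=W[...,0],W[...,1],W[...,2]
    win=(x>.2)&(x<.9)&(y>-.4)&(y<.6)
    g=win&(H>60)&(H<95)&(S>60)
    print(n,"green")
    for lo,hi in((.012,.028),(.05,.07)):
        m=g&(z>lo)&(z<hi);print(lo,m.sum(),rect(W[m]),np.nanmedian(z[m]))
    m0=win&(z>.03)&(z<.06)&(y>0.08)
    k,L,st,c=cv2.connectedComponentsWithStats(m0.astype(np.uint8))
    for i in range(1,k):
        if st[i,4]>60:
            m=L==i;top=m&(z>np.nanpercentile(z[m],60)-.006);print("obj",c[i].round(),st[i,4],rect(W[top]),"z",np.nanpercentile(z[m],90).round(4),"rgb",np.median(f[m],0))
    for nm,m in(("red",win&((H<6)|(H>174))&(S>150)&(z>.02)&(y<.08)),("black",win&(V<60)&(z>.05)&(y<.1)),("tall",win&(z>.07)&(z<.11)&(y<.1))):
        if m.sum():print(nm,m.sum(),rect(W[m]),np.nanpercentile(z[m],[10,50,90]).round(3))
    sc=f[150:370,170:480] if n=="scene" else f[140:380,150:430]
    cv2.imwrite(f"pics/{n}c.png",cv2.resize(sc[...,::-1],None,fx=2.5,fy=2.5,interpolation=cv2.INTER_CUBIC))
E
```

```text
scene green
0.012 36 (array([ 545.2, -146. ]), array([120. , 289.8]), 6.3) 0.018551200837035042
0.05 1 (array([489.6,   5.8]), array([0., 0.]), 0.0) 0.057943487638018376
obj [413. 153.] 543 (array([318.7, 384.2]), array([90.6, 69.7]), 37.4) z 0.0475 rgb [ 62.  85. 137.]
obj [507. 171.] 300 (array([493.6, 574.9]), array([109.8,  39.8]), 6.0) z 0.0528 rgb [126.  102.5  79. ]
obj [425. 187.] 634 (array([455. , 334.4]), array([93.3, 64.1]), 82.5) z 0.0471 rgb [202. 129.  85.]
obj [381. 206.] 683 (array([461.1, 191.5]), array([91.4, 68.6]), 76.5) z 0.0468 rgb [ 78.  89. 139.]
obj [470. 210.] 668 (array([576.4, 393.7]), array([60.7, 95.9]), 48.8) z 0.0469 rgb [ 67.5  88.  146. ]
obj [451. 249.] 757 (array([665.8, 271. ]), array([74.6, 75.2]), 63.6) z 0.0425 rgb [208.  66.  56.]
red 290 (array([ 557.9, -180.4]), array([94.2, 22.2]), 5.6) [0.051 0.058 0.061]
black 170 (array([ 548.1, -130.9]), array([ 80.7, 265.2]), 5.4) [0.054 0.073 0.092]
tall 525 (array([ 657.5, -101. ]), array([393.6,  49.9]), 55.4) [0.072 0.075 0.093]
side green
0.012 1550 (array([ 547.5, -139.4]), array([133.9, 352.9])
[... 273 characters left out ...]
1.4]), 51.9) z 0.0457 rgb [ 53.  98. 164.]
obj [307. 176.] 334 (array([668.2, 267.7]), array([85.9, 72.6]), 64.4) z 0.0418 rgb [205.  56.  54.]
obj [238. 184.] 395 (array([457.1, 332.8]), array([102.9,  62.3]), 83.2) z 0.0456 rgb [201. 153. 101.]
obj [191. 188.] 437 (array([322.4, 381.5]), array([105.4,  66.8]), 38.4) z 0.0454 rgb [ 52.  98. 163.]
obj [260. 208.] 446 (array([464. , 189.5]), array([101. ,  60.7]), 78.1) z 0.0461 rgb [ 54.  99. 165.]
red 356 (array([ 558.2, -174.8]), array([94.8, 40.5]), 8.0) [0.036 0.054 0.059]
black 372 (array([ 534.1, -129.6]), array([ 96.6, 282.6]), 0.7) [0.053 0.064 0.091]
tall 307 (array([ 658.6, -103.8]), array([396. ,  48.2]), 55.1) [0.072 0.077 0.093]
```

View pics/sidec.png

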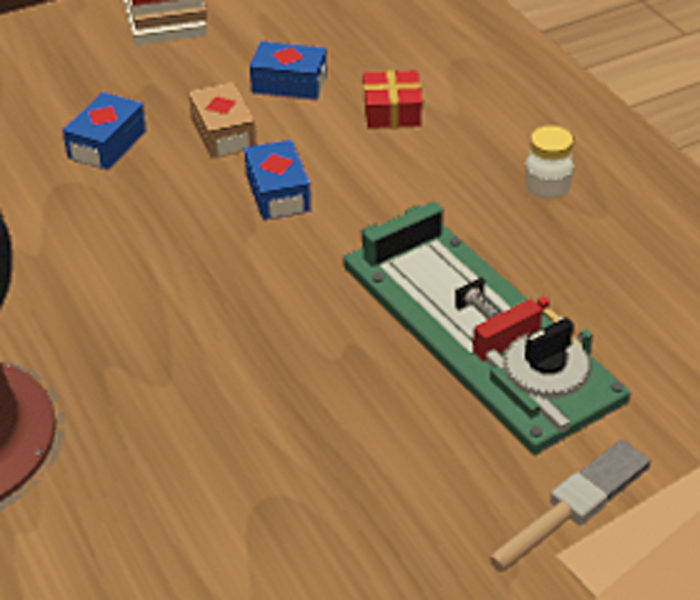

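The side crop shows the foot at (468,293) and the knob bar at (550,338), roughly along clamp x. There is free space between the foot and the fence at (405,235).

Next I turn the tool and move above the brown box.

Call:
send_rows:
  rows:
    - [8.5,[0,0,0],9.4]
    - [8.5,[0,0,0],9.4]
    - [8.5,[0,0,0],9.4]
    - [8.5,[0,0,0],9.4]
    - [8.5,[0,0,0],9.4]
    - [8.5,[0,0,0],9.4]
    - [8.5,[0,0,0],9.4]
    - [8.5,[0,0,0],9.3]
  newtons: 25

```text
t: 1.1
tool_pos: [0.2373, 0.5778, 0.2305]
tool_rot: [2.366, 2.066, -0.002]
contact_force: [0.3, 0.3, 1.0]
opening: 0.0853
grip_force: 0.0
```

Call:
send_rows:
  rows:
    - [8.5,[-3.05,3.55,0],0]
    - [8.5,[-3.05,3.55,0],0]
    - [8.5,[-3.05,3.55,0],0]
    - [8.5,[-3.05,3.55,0],0]
    - [8.5,[-3.05,3.55,0],0]
    - [8.5,[-3.05,3.55,0],0]
    - [8.5,[-3.05,3.55,0],0]
    - [8.5,[0,0,0],0]
    - [8.5,[0,0,0],0]

```text
t: 2.22
tool_pos: [0.4559, 0.3343, 0.2308]
tool_rot: [-2.361, -2.072, 0.001]
contact_force: [-0.5, -0.5, 0.3]
opening: 0.0851
grip_force: 0.0
```

```bash
cat >> h.py <<'E'
from scipy.spatial.transform import Rotation as Ro
def pose(o):
    R=Ro.from_rotvec(o["tool_rot"]).as_matrix();p=np.array(o["tool_pos"]);return p,R,np.degrees(np.arctan2(R[1,0],R[0,0]))
def go(o,tgt,yaw):
    "turn (deg) first, then shift (cm) in turned tool axes"
    p,R,y=pose(o);t=(y-yaw+180)%360-180
    R2=R@Ro.from_euler('z',t,degrees=True).as_matrix()
    print("at",p.round(4),round(y,1),"turn",round(t,2),"shift_cm",((np.array(tgt)-p)@R2*100).round(2))
E
python3 - <<'E'
from h import *
from station import ctrl
d=ctrl.get_image("wrist");cv2.imwrite("pics/w1.png",d["frame"][...,::-1]);W=cloud(d);f=d["frame"]
z=W[...,2];hsv=cv2.cvtColor(f,cv2.COLOR_RGB2HSV)
m=(z>.038)&(z<.055)
k,L,st,c=cv2.connectedComponentsWithStats(m.astype(np.uint8))
for i in range(1,k):
    if st[i,4]>300: print(c[i].round(),st[i],rect(W[L==i]),np.median(z[L==i]).round(4),np.median(f[L==i],0))
go(ctrl.get_obs(),[.4555,.3335,.012],82.5)
E
```

```text
[443. 133.] [ 383   74  123  116 7431] (array([578.1, 393.4]), array([60.3, 90.6]), 50.1) 0.045 [ 62.  92. 172.]
[161. 180.] [ 104  123  115  114 6640] (array([318.8, 385. ]), array([90.8, 60.3]), 35.7) 0.0452 [ 53.  85. 165.]
[314. 214.] [ 282  168   66   94 5960] (array([455.5, 334.8]), array([89.8, 60.1]), 82.3) 0.0451 [229. 162.  99.]
[536. 250.] [ 486  207  101   86 5127] (array([666.5, 270.6]), array([72.9, 74.4]), 65.1) 0.0408 [219.  46.  42.]
[338. 344.] [ 307  305   65   79 4280] (array([462.2, 191.6]), array([91.2, 60. ]), 77.4) 0.0449 [ 49.  82. 164.]
at [0.4556 0.3347 0.2309] 82.6 turn 0.11 shift_cm [-1.200e-01  2.000e-02  2.189e+01]
```

View pics/w1.png

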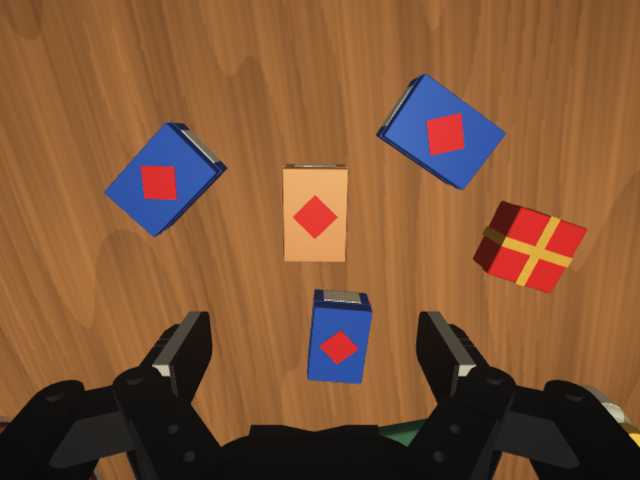

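The wrist view shows the brown box at (314,214), clear of its neighbours and squarely under the gripper. I go down and grip it.

Call:
send_rows:
  rows:
    - [8.5,[0,0,4.5],0.3]
    - [8.5,[0,0,4.5],0]
    - [8.5,[0,0,4.5],0]
    - [8.5,[0,0,4],0]
    - [8.5,[0,0,2.8],0]
    - [8.5,[0,0,1.5],0]
    - [8.5,[0,0,0],0]

```text
t: 3.15
tool_pos: [0.4552, 0.3345, 0.0125]
tool_rot: [-2.365, -2.068, 0.003]
contact_force: [0.6, 0.3, 0.9]
opening: 0.0852
grip_force: 0.0
```

Call:
send_rows:
  rows:
    - [5,[0,0,0],0]
    - [5,[0,0,0],0]
    - [5,[0,0,0],0]
    - [5,[0,0,0],0]
    - [5,[0,0,0],0]
    - [5,[0,0,0],0]
  newtons: 25

```text
t: 3.9
tool_pos: [0.4576, 0.3351, 0.0152]
tool_rot: [2.366, 2.066, 0.005]
contact_force: [-1.1, 1.4, 6.3]
opening: 0.0593
grip_force: 30.0
```

Call:
send_rows:
  rows:
    - [5,[0,0,-1],0]
    - [5,[0,0,-4],0]
    - [5,[0,0,-5],0]
    - [5,[0,0,-5],0]
    - [5,[0,0,-3],0]

```text
t: 4.53
tool_pos: [0.4568, 0.3344, 0.1966]
tool_rot: [2.366, 2.066, 0.005]
contact_force: [0.0, -0.5, -1.4]
opening: 0.0595
grip_force: 29.2
```

Run:
```python
from h import *
from station import ctrl
a=np.radians(5.6);e=np.array([-np.sin(a),np.cos(a)])
go(ctrl.get_obs(),[*(np.array([.5475,-.1394])+.04*e),.19],95.6)
```

```text
at [0.4568 0.3344 0.1966] 82.3 turn -13.34 shift_cm [-44.04   4.4    0.62]
```

Call:
send_rows:
  rows:
    - [5,[0,0,0],-6.7]
    - [5,[0,0,0],-6.7]
    - [5,[-4,0.4,0],0]
    - [5,[-5,0.5,0],0]
    - [5,[-5,0.5,0],0]
    - [5,[-5,0.5,0],0]
    - [5,[-5,0.5,0],0]
    - [5,[-5,0.5,0],0]
    - [5,[-5,0.5,0],0]
    - [5,[-5,0.5,0],0]

```text
t: 5.78
tool_pos: [0.5331, -0.0516, 0.1931]
tool_rot: [-2.109, -2.328, 0.001]
contact_force: [0.8, 0.2, -1.2]
opening: 0.0595
grip_force: 29.1
```

Call:
send_rows:
  rows:
    - [5,[-4,0.4,0],0]
    - [5,[-1,0.1,0],0]
    - [5,[0,0,0],0]
    - [5,[0,0,0],0]

```text
t: 6.28
tool_pos: [0.5432, -0.0981, 0.1931]
tool_rot: [-2.107, -2.329, -0.0]
contact_force: [-1.0, -0.4, -1.7]
opening: 0.0595
grip_force: 29.1
```

Run:
```python
from h import *
from station import ctrl
d=ctrl.get_image("wrist");cv2.imwrite("pics/w2.png",d["frame"][...,::-1]);np.savez("w2.npz",**d)
W=cloud(d);f=d["frame"];z=W[...,2]
hsv=cv2.cvtColor(f,cv2.COLOR_RGB2HSV);H,S=hsv[...,0],hsv[...,1]
g=(H>55)&(H<100)&(S>60)
for lo,hi in((.014,.026),(.058,.066)):
    m=g&(z>lo)&(z<hi);m=cv2.morphologyEx(m.astype(np.uint8),cv2.MORPH_OPEN,np.ones((3,3)))>0;print(lo,m.sum(),rect(W[m]),np.median(z[m]));
o=ctrl.get_obs();print(pose(o)[0],pose(o)[2])
```

```text
0.014 7959 (array([537. , -25.7]), array([127.9, 129.9]), 5.4) 0.019980831365597473
0.058 4186 (array([533.3,   9.7]), array([99.9, 19.9]), 5.0) 0.06187575118058106
[ 0.54326634 -0.09799544  0.19320526] 95.75597562069883
```

View pics/w2.png

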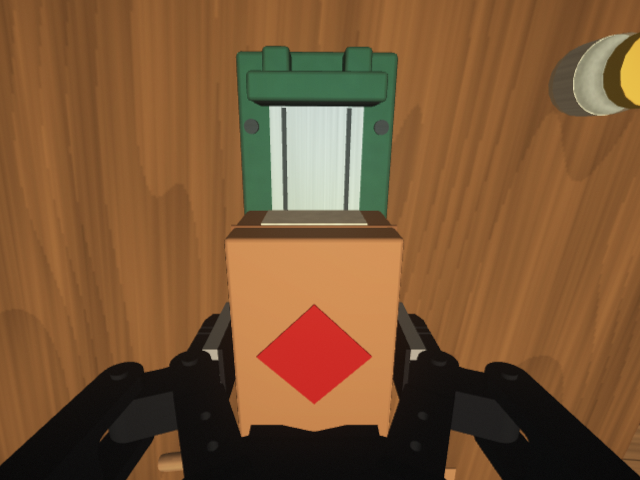

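The wrist view shows the fence top at (317,87) and the bed, with the box hanging squarely in line. Next I get the foot's clearance and the placing shift.

```bash
cat >> h.py <<'E'
YAW=5.2;a=np.radians(YAW);EX=np.array([np.cos(a),np.sin(a)]);EY=np.array([-np.sin(a),np.cos(a)]);C0=np.array([.5467,-.135])
def clamp(W): q=W[...,:2]-C0; return np.stack([q@EX,q@EY,W[...,2]],-1)
E
python3 - <<'E'
from h import *
from station import ctrl
for n in ["scene","side"]:
    d=np.load(n+"0.npz");K=clamp(cloud(d));f=d["frame"].astype(int);x,y,z=[K[...,i] for i in range(3)]
    m=(abs(x)<.02)&(y>-.03)&(y<.12)&(z>.03)&(z<.06)
    print(n,"foot y",m.sum(),np.percentile(y[m],[1,10,30,50,70,90,99]).round(4))
    r=(f[...,0]>120)&(f[...,1]<80)&(abs(x)<.05)&(y>-.09)&(y<.05)&(z>.055)
    print("jaw",np.percentile(y[r],[3,50,97]).round(4))
    k=(abs(x)<.04)&(abs(y+.112)<.04)&(z>.085);print("knob",k.sum(),rect(K[k]))
go(ctrl.get_obs(),[*(C0+.085*EY),.0360],95.2)
E
```

```text
scene foot y 207 [-0.0291 -0.0222 -0.007   0.0092  0.0166  0.0212  0.0245]
jaw [-0.0561 -0.0467 -0.0364]
knob 138 (array([  -0. , -111.3]), array([14.6, 53.8]), 87.7)
side foot y 156 [-0.0268 -0.0167 -0.0001  0.013   0.016   0.0211  0.0238]
jaw [-0.0572 -0.048  -0.0376]
knob 105 (array([   1.8, -113.8]), array([16.2, 55.9]), 84.1)
at [ 0.5433 -0.098   0.1932] 95.8 turn 0.56 shift_cm [4.780e+00 1.000e-02 1.572e+01]
```

Call:
send_rows:
  rows:
    - [5,[2.4,0,0],0.6]
    - [5,[2.4,0,0],0]
    - [5,[0,0,5],0]
    - [5,[0,0,5],0]
    - [5,[0,0,4],0]
    - [5,[0,0,1.2],0]
    - [5,[0,0,0.5],0]
    - [5,[0,0,0],0]
    - [5,[0,0,0],0]

```text
t: 7.45
tool_pos: [0.5405, -0.0518, 0.0383]
tool_rot: [2.119, 2.315, 0.003]
contact_force: [-0.2, 0.6, -1.7]
opening: 0.0594
grip_force: 29.0
```

Run:
```python
from h import *
from station import ctrl
o=ctrl.get_obs();go(o,[*(C0+.085*EY),.0360],95.2);print(o["contact_force"])
```

```text
at [ 0.5405 -0.0518  0.0383] 95.1 turn -0.13 shift_cm [ 0.15 -0.13  0.22]
[-0.23237553  0.61621041 -1.65581881]
```

Call:
send_rows:
  rows:
    - [5,[0.1,-0.1,0.15],0]
    - [5,[0,0,0.1],0]
    - [5,[0,0,0],0]

```text
t: 7.82
tool_pos: [0.5385, -0.0507, 0.0352]
tool_rot: [2.121, 2.317, 0.001]
contact_force: [-2.6, 0.1, 5.2]
opening: 0.0596
grip_force: 29.9
```

Contact with the bed is felt, about +7 N. I open the fingers and rise.

Call:
send_rows:
  rows:
    - [6.5,[0,0,-0.05],0]
    - [8.5,[0,0,0],0]
    - [8.5,[0,0,0],0]
    - [8.5,[0,0,0],0]
    - [8.5,[0,0,-1],0]
    - [8.5,[0,0,-4],0]
    - [8.5,[0,0,-5],0]
    - [8.5,[0,0,-5],0]
    - [8.5,[0,0,0],0]

```text
t: 8.95
tool_pos: [0.5413, -0.0513, 0.1912]
tool_rot: [2.114, 2.31, 0.009]
contact_force: [0.4, 0.1, -0.0]
opening: 0.085
grip_force: 0.0
```

Call:
send_rows:
  rows:
    - [8.5,[-5,0,0],0]
    - [8.5,[-6,0,0],0]
    - [8.5,[-6,0,0],0]
    - [8.5,[-4,0,0],0]
    - [8.5,[0,0,0],0]
    - [8.5,[0,0,0],0]

```text
t: 9.7
tool_pos: [0.556, -0.259, 0.1835]
tool_rot: [-2.12, -2.316, -0.0]
contact_force: [0.5, 0.5, -0.2]
opening: 0.0853
grip_force: 0.0
```

```bash
cat >> h.py <<'E'
def look(d):
    f=d["frame"];K=clamp(cloud(d));x,y,z=[K[...,i] for i in range(3)];F=f.astype(int)
    b=(z>.058)&(z<.072)&(abs(x)<.05)&(y>.02)&(y<.13)&(F[...,0]>F[...,2]+30)
    if b.sum()>200: print("box",b.sum(),rect(K[b]),np.median(z[b]).round(4))
    r=(F[...,0]>120)&(F[...,1]<80)&(abs(x)<.05)&(y>-.09)&(y<.05)&(z>.055)&(z<.066)
    if r.sum()>50: print("jaw",r.sum(),rect(K[r]))
    k=(abs(x)<.04)&(abs(y+.112)<.04)&(z>.088)&(z<.1)
    if k.sum()>50: print("knob",k.sum(),rect(K[k]))
    t=(abs(x)<.016)&(y>-.03)&(y<.08)&(z>.036)&(z<.056)&(F.max(-1)<90)
    if t.sum()>20: print("foot y",t.sum(),np.percentile(y[t],[5,50,90,99]).round(4))
E
python3 - <<'E'
from h import *
from station import ctrl
for n in("wrist","side","scene"):
    d=ctrl.get_image(n);print(n);look(d);cv2.imwrite(f"pics/{n}3.png",d["frame"][...,::-1])
go(ctrl.get_obs(),[*(C0-.112*EY),.16],185.2)
E
```

```text
wrist
jaw 3404 (array([  5.9, -45.9]), array([20.4, 88.1]), 89.8)
knob 1622 (array([   0.5, -111.7]), array([14.5, 53.9]), 88.3)
foot y 770 [-0.0286  0.0149  0.0384  0.0387]
side
box 487 (array([-0.2, 81.8]), array([94. , 64.3]), 89.2) 0.0627
jaw 146 (array([  4.8, -47.8]), array([82.5, 26.3]), 5.3)
knob 85 (array([   0.4, -112.7]), array([16.1, 56.7]), 85.6)
foot y 53 [-0.0131  0.0162  0.0232  0.0255]
scene
box 782 (array([-1.8, 84.1]), array([62.8, 91.2]), 0.9) 0.064
jaw 233 (array([  6.1, -45.9]), array([87.4, 21.7]), 0.4)
knob 126 (array([  -0.4, -111.5]), array([14.3, 57.4]), 87.3)
at [ 0.5564 -0.2584  0.1841] 95.2 turn -90.04 shift_cm [-0.15  1.17  2.41]
```

View pics/wrist3.png

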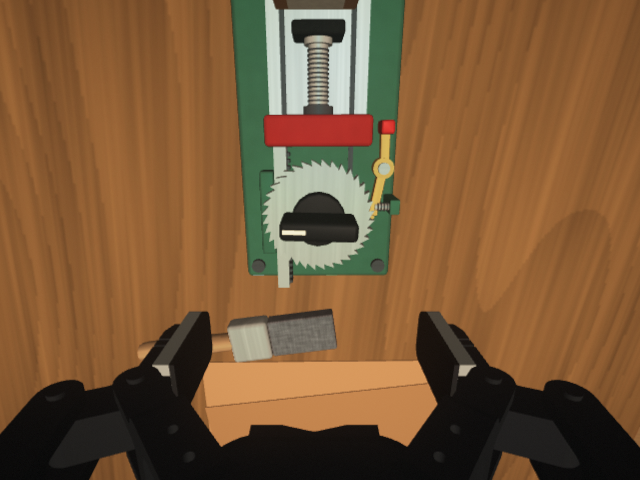

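The wrist view shows the knob bar at (319,228), about 2° clockwise of clamp x. The jaw is at (318,130), the foot at (318,30) with the box just beyond it, and the pawl is seated at (378,205). I turn the tool and come down on the bar.

Call:
send_rows:
  rows:
    - [4,[0,0,0],-9.8]
    - [4,[0,0,0],-9.8]
    - [4,[0,0,0],-9.8]
    - [4,[0,0,0],-9.8]
    - [4,[0,0,0],-9.8]
    - [4,[0,0,0],-9.8]
    - [4,[0,0,0],-9.8]
    - [4,[0,0,0],-9.8]
    - [4,[0,0,0],-9.8]
    - [4,[0,0,0],0]

```text
t: 11.1
tool_pos: [0.5566, -0.2587, 0.1844]
tool_rot: [-0.089, 3.14, 0.0]
contact_force: [0.6, 0.4, 0.1]
opening: 0.0398
grip_force: 0.0
```

Run:
```python
from h import *
from station import ctrl
o=ctrl.get_obs();go(o,[*(C0-.112*EY),.064],183.5);print(o["q"].round(2),o["opening"],o["wrist_torque"].round(3),o["contact_force"].round(2))
```

```text
at [ 0.5566 -0.2587  0.1844] -176.8 turn -0.27 shift_cm [-0.1   1.21 12.04]
[-0.56  0.06  1.69  0.    1.4  -2.18] 0.039799366884598175 [-0.005 -0.03   0.033] [0.65 0.43 0.09]
```

Call:
send_rows:
  rows:
    - [4,[0,1.2,0],0]
    - [4,[0,0,4],0]
    - [4,[0,0,4],0]
    - [4,[0,0,2.5],0]
    - [4,[0,0,1.3],0]
    - [4,[0,0,0.2],0]
    - [4,[0,0,0],0]

```text
t: 11.98
tool_pos: [0.5566, -0.248, 0.0656]
tool_rot: [-0.089, 3.139, -0.002]
contact_force: [0.1, -0.5, -0.2]
opening: 0.0399
grip_force: 0.0
```

Run:
```python
from h import *
from station import ctrl
o=ctrl.get_obs();go(o,[*(C0-.112*EY),.064],183.5);print(o["opening"],o["wrist_torque"].round(3),o["contact_force"].round(2))
```

```text
at [ 0.5566 -0.248   0.0656] -176.7 turn -0.25 shift_cm [-0.04  0.15  0.16]
0.03990565097038358 [-0.016 -0.054 -0.029] [ 0.13 -0.54 -0.15]
```

Call:
send_rows:
  rows:
    - [1,[0,0,0],0]
    - [1,[0,0,0],0]
    - [1,[0,0,0],0]
    - [1,[0,0,0],0]
    - [1,[0,0,0],0]
    - [1,[0,0,0],0]
  newtons: 40

```text
t: 12.72
tool_pos: [0.5566, -0.2464, 0.066]
tool_rot: [-0.09, 3.139, 0.004]
contact_force: [-1.4, 7.1, 5.7]
opening: 0.0133
grip_force: 40.4
```

Run:
```python
from h import *
from station import ctrl
o=ctrl.get_obs();go(o,[*(C0-.112*EY),.064],183.5);print(o["opening"],o["wrist_torque"].round(3),o["contact_force"].round(2))
```

```text
at [ 0.5566 -0.2464  0.066 ] -176.7 turn -0.23 shift_cm [-0.03 -0.02  0.2 ]
0.013321815267712641 [0.944 0.162 0.057] [-1.45  7.13  5.68]
```

The bar is gripped on its axis at about 3.3° world yaw, which is tooth 0. I relax the 1.5 mm side offset and then wind three clicks.

Call:
send_rows:
  rows:
    - [1,[0,0.15,0],0]
    - [1,[0,0,0],0]
    - [1,[0,0,0],4]
    - [1,[0,0,0],4]
    - [1,[0,0,0],4]
    - [1,[0,0,0],0]

```text
t: 13.48
tool_pos: [0.5566, -0.246, 0.066]
tool_rot: [0.24, 3.131, 0.001]
contact_force: [-0.8, 4.2, 6.0]
opening: 0.0137
grip_force: 40.5
```

```bash
cat >> h.py <<'E'
def st(o):
    p,R,y=pose(o);tw=R.T@o["wrist_torque"]
    print("t",round(float(o["t"]),2),"r_deg",round((185.2-y)%360,2),"p",p.round(4),"tool torque",tw.round(3),"F",o["contact_force"].round(1),"q6",round(float(o["q"][5]),2))
E
python3 -c "
from h import *
from station import ctrl
st(ctrl.get_obs())"
```

```text
t 13.47 r_deg 13.97 p [ 0.5566 -0.246   0.066 ] tool torque [-0.591  0.266  0.023] F [-0.8  4.2  6. ] q6 -1.96
```

Call:
send_rows:
  rows:
    - [1,[0,0,0],5]
    - [1,[0,0,0],5]
    - [1,[0,0,0],5]
    - [1,[0,0,0],5]
    - [1,[0,0,0],0]
    - [1,[0,0,0],0]

```text
t: 14.22
tool_pos: [0.5567, -0.2455, 0.066]
tool_rot: [0.779, 3.042, 0.003]
contact_force: [-0.7, 6.5, 7.6]
opening: 0.0132
grip_force: 40.6
```

Run:
```python
from h import *
from station import ctrl
st(ctrl.get_obs())
for n in("side","scene"): look(ctrl.get_image(n))
```

```text
t 14.22 r_deg 33.94 p [ 0.5567 -0.2455  0.066 ] tool torque [-0.667  0.582 -0.023] F [-0.7  6.5  7.6] q6 -1.61
box 495 (array([ 0.5, 81.9]), array([95.9, 64.4]), 89.6) 0.0628
jaw 123 (array([ -0.1, -34.2]), array([23.5, 79.1]), 87.4)
foot y 50 [0.0021 0.0297 0.0362 0.0382]
box 783 (array([-2.2, 82.7]), array([93.9, 64.3]), 89.4) 0.0641
jaw 218 (array([  6. , -32.6]), array([23.6, 89.1]), 85.7)
knob 132 (array([   3.1, -115.6]), array([37.9, 37.9]), 20.5)
foot y 24 [0.0299 0.0316 0.0377 0.0382]
```

Call:
send_rows:
  rows:
    - [1,[0.05,0.1,-0.1],0]
    - [1,[0,0,0],2.5]
    - [1,[0,0,0],2.5]
    - [1,[0,0,0],2.5]
    - [1,[0,0,0],2.5]
    - [1,[0,0,0],0]
    - [1,[0,0,0],0]

```text
t: 15.2
tool_pos: [0.5568, -0.2452, 0.066]
tool_rot: [1.04, 2.962, 0.001]
contact_force: [4.3, 3.2, 2.3]
opening: 0.0131
grip_force: 40.0
```

Run:
```python
from h import *
from station import ctrl
for n in("side","scene"): st(ctrl.get_obs());look(ctrl.get_image(n))
st(ctrl.get_obs())
```

```text
t 15.2 r_deg 43.91 p [ 0.5568 -0.2452  0.066 ] tool torque [-0.724 -0.291 -0.013] F [4.3 3.2 2.3] q6 -1.43
box 489 (array([ 0.2, 80.8]), array([98.6, 64.7]), 89.4) 0.0627
jaw 142 (array([  1. , -30.1]), array([77.3, 25.2]), 2.4)
knob 59 (array([  -3. , -118.4]), array([30.9, 51.1]), 47.1)
foot y 50 [0.0051 0.0337 0.0421 0.0441]
t 15.25 r_deg 43.91 p [ 0.5568 -0.2452  0.066 ] tool torque [-0.725 -0.211 -0.001] F [4.  2.8 2.8] q6 -1.43
box 756 (array([-3. , 85.3]), array([89.4, 63.4]), 89.9) 0.0641
jaw 226 (array([  5.7, -28.5]), array([24.6, 90.1]), 84.5)
knob 121 (array([   2.7, -115.6]), array([34.2, 36.5]), 16.1)
foot y 29 [0.0344 0.0368 0.0409 0.0432]
t 15.3 r_deg 43.91 p [ 0.5568 -0.2452  0.066 ] tool torque [-0.763 -0.145 -0.086] F [4.9 3.2 3.2] q6 -1.43
```

Call:
send_rows:
  rows:
    - [1,[0,0,0],2.5]
    - [1,[0,0,0],2.5]
    - [1,[0,0,0],2.5]
    - [1,[0,0,0],2.5]
    - [1,[0,0,0],0]
    - [1,[0,0,0],0]

```text
t: 16.05
tool_pos: [0.5569, -0.245, 0.066]
tool_rot: [1.294, 2.86, 0.002]
contact_force: [3.9, 4.3, 3.1]
opening: 0.0134
grip_force: 40.0
```

Run:
```python
from h import *
from station import ctrl
for n in("side","scene"): st(ctrl.get_obs());look(ctrl.get_image(n))
st(ctrl.get_obs())
```

```text
t 16.05 r_deg 53.88 p [ 0.5569 -0.245   0.066 ] tool torque [-0.861 -0.116 -0.119] F [3.9 4.3 3.1] q6 -1.26
box 472 (array([-0.1, 85.2]), array([65.2, 89.4]), 0.2) 0.0627
jaw 136 (array([  1. , -24.4]), array([24.1, 78.6]), 86.8)
foot y 54 [0.0067 0.0363 0.044  0.0462]
t 16.1 r_deg 53.88 p [ 0.557 -0.245  0.066] tool torque [-0.935 -0.09  -0.121] F [4.9 3.7 2.5] q6 -1.26
box 738 (array([-2.5, 86.2]), array([62.8, 87.3]), 0.7) 0.0643
jaw 230 (array([  7.5, -26.5]), array([29. , 90.6]), 79.9)
knob 111 (array([   2.9, -118.2]), array([33.9, 35.3]), 5.8)
foot y 25 [0.0368 0.0396 0.0429 0.0444]
t 16.15 r_deg 53.88 p [ 0.557 -0.245  0.066] tool torque [-0.922 -0.106 -0.181] F [4.5 3.6 2.9] q6 -1.26
```

The torque is now about −0.14 N m, so the box has just come home at the fence with roughly 4–5 N at tooth 5. One more click should give about 9–10 N.

Call:
send_rows:
  rows:
    - [1,[0,0,0],2.5]
    - [1,[0,0,0],2.5]
    - [1,[0,0,0],2.5]
    - [1,[0,0,0],2.5]
    - [1,[0,0,0],0]
    - [1,[0,0,0],0]
    - [1,[0,0,0],0]

```text
t: 17.02
tool_pos: [0.5571, -0.2449, 0.066]
tool_rot: [1.537, 2.736, 0.003]
contact_force: [6.3, 4.3, 2.1]
opening: 0.0133
grip_force: 40.0
```

Run:
```python
from h import *
from station import ctrl
T=[]
for n in("side","scene","wrist","wrist","wrist","wrist","side","scene"):
    o=ctrl.get_obs();T.append((pose(o)[1].T@o["wrist_torque"])[2]);d=ctrl.get_image(n)
    if n!="wrist": look(d)
st(o);print(np.round(T,3),np.mean(T))
```

```text
box 453 (array([-1.1, 84.6]), array([64.3, 89. ]), 0.5) 0.0629
jaw 133 (array([  0.1, -20.5]), array([75.5, 22.7]), 0.8)
knob 64 (array([   2.4, -123.2]), array([35.6, 36.2]), 28.4)
foot y 56 [0.0063 0.0364 0.0427 0.0458]
box 725 (array([-2.4, 87.2]), array([64.3, 85.6]), 1.0) 0.0642
jaw 224 (array([  6.7, -21.9]), array([29.8, 92.2]), 79.5)
knob 98 (array([   4. , -122.8]), array([41.5, 27.8]), 17.3)
foot y 32 [0.0362 0.0395 0.0433 0.0446]
box 470 (array([-1.1, 84.2]), array([91.8, 64.9]), 89.1) 0.0628
jaw 142 (array([  0.8, -20.7]), array([79.4, 23.9]), 0.5)
knob 65 (array([   0.3, -124.1]), array([34.2, 35.4]), 29.0)
foot y 56 [-0.0259  0.0361  0.0439  0.0467]
box 732 (array([-2., 86.]), array([88.7, 62.9]), 89.2) 0.064
jaw 228 (array([  7.1, -22.2]), array([30.5, 92.8]), 79.0)
knob 101 (array([   2. , -119.6]), array([33.1, 31.1]), 85.9)
foot y 25 [0.0368 0.0399 0.0446 0.045 ]
t 17.38 r_deg 63.86 p [ 0.5571 -0.2448  0.066 ] tool torque [-1.008  0.074 -0.24 ] F [6.  4.9 2.5] q6 -1.08
[-0.232 -0.318 -0.333 -0.313 -0.262 -0.253 -0.271 -0.24 ] -0.2778507188322268
```

The torque is about −0.28 N m, i.e. about 11 N while held just past tooth 6, and the foot has stopped advancing. I ease back to check that the pawl takes the load.

Call:
send_rows:
  rows:
    - [1,[0,0,0],-1]
    - [1,[0,0,0],-1]
    - [1,[0,0,0],-1]
    - [1,[0,0,0],0]
    - [1,[0,0,0],0]

```text
t: 18.05
tool_pos: [0.5571, -0.2449, 0.066]
tool_rot: [1.465, 2.776, 0.002]
contact_force: [6.1, 4.1, 2.3]
opening: 0.0135
grip_force: 40.0
```

Run:
```python
from h import *
from station import ctrl
T=[]
for n in range(6):
    o=ctrl.get_obs();T.append((pose(o)[1].T@o["wrist_torque"])[2]);d=ctrl.get_image("wrist")
st(o);print(np.round(T,3),np.mean(T))
```

```text
t 18.3 r_deg 60.86 p [ 0.5571 -0.2449  0.066 ] tool torque [-1.028  0.068 -0.277] F [6.1 4.5 2.1] q6 -1.14
[-0.299 -0.252 -0.236 -0.297 -0.298 -0.277] -0.2764104238341749
```

Call:
send_rows:
  rows:
    - [1,[0,0,0],-0.7]
    - [1,[0,0,0],-0.7]
    - [1,[0,0,0],0]
    - [1,[0,0,0],0]

```text
t: 18.85
tool_pos: [0.5571, -0.2449, 0.066]
tool_rot: [1.433, 2.792, 0.003]
contact_force: [4.7, 3.7, 2.4]
opening: 0.0137
grip_force: 39.9
```

Run:
```python
from h import *
from station import ctrl
T=[]
for n in range(6):
    o=ctrl.get_obs();T.append((pose(o)[1].T@o["wrist_torque"])[2]);d=ctrl.get_image("side" if n==5 else "wrist")
st(o);print(np.round(T,3),np.mean(T));look(d)
```

```text
t 19.1 r_deg 59.54 p [ 0.5571 -0.2449  0.066 ] tool torque [-0.981 -0.033  0.152] F [5.4 2.5 2.4] q6 -1.16
[0.164 0.184 0.195 0.122 0.19  0.152] 0.16789172259996968
box 473 (array([-1.3, 85.5]), array([66. , 88.4]), 0.9) 0.0629
jaw 135 (array([ -0.4, -22.4]), array([23.1, 77.3]), 89.0)
knob 57 (array([   3. , -120.5]), array([31.1, 39.1]), 59.5)
foot y 53 [0.0088 0.0381 0.0431 0.0463]
```

The torque has reversed at about 60.3°, so the pawl is bearing the load at tooth 6. I relax, open and rise.

Call:
send_rows:
  rows:
    - [1,[0,0,0],0.5]
    - [2.5,[0,0,0],0]
    - [4,[0,0,0],0]
    - [4,[0,0,0],0]
    - [4,[0,0,0],0]
    - [4,[0,0,-1.5],0]
    - [4,[0,0,-4],0]
    - [4,[0,0,-5],0]
    - [4,[0,0,-5],0]
    - [4,[0,0,0],0]

```text
t: 20.4
tool_pos: [0.5586, -0.2468, 0.2284]
tool_rot: [1.441, 2.778, -0.001]
contact_force: [0.3, -0.1, 0.4]
opening: 0.0401
grip_force: 0.0
```

Call:
send_rows:
  rows:
    - [4,[2,-4,-2],0]
    - [4,[2,-4,-2],0]
    - [4,[0,0,0],0]
    - [4,[0,0,0],0]

```text
t: 20.9
tool_pos: [0.4673, -0.2583, 0.2599]
tool_rot: [-1.447, -2.788, -0.001]
contact_force: [0.2, -0.6, -0.9]
opening: 0.04
grip_force: 0.0
```

Run:
```python
from h import *
from station import ctrl
st(ctrl.get_obs())
for n in("wrist","side","scene"):
    d=ctrl.get_image(n);print(n);look(d)
    if n=="side": cv2.imwrite("pics/end.png",cv2.resize(d["frame"][190:340,260:430,::-1],None,fx=4,fy=4,interpolation=cv2.INTER_CUBIC))
```

```text
t 20.9 r_deg 60.05 p [ 0.4673 -0.2583  0.2599] tool torque [0.003 0.019 0.045] F [ 0.2 -0.6 -0.9] q6 -1.26
wrist
box 8049 (array([-1.8, 87.2]), array([85.5, 60.6]), 89.9) 0.0651
jaw 1831 (array([  7.2, -21.7]), array([34.4, 93. ]), 78.3)
knob 848 (array([  -0.2, -111. ]), array([14.7, 53.1]), 30.1)
foot y 371 [-0.0078  0.0215  0.0396  0.0452]
side
box 455 (array([-0.3, 86.3]), array([64.2, 88.6]), 1.5) 0.0627
jaw 138 (array([  6.1, -24.6]), array([34.9, 89.6]), 81.2)
knob 87 (array([-1.000e-01, -1.131e+02]), array([19.8, 53.1]), 22.9)
foot y 50 [0.011  0.0384 0.0436 0.0465]
scene
box 731 (array([-2.4, 87.6]), array([84.8, 63.7]), 89.8) 0.0643
jaw 220 (array([  6.6, -23.3]), array([30.1, 90.5]), 77.8)
knob 136 (array([   0.8, -111.6]), array([14.1, 54.2]), 29.8)
foot y 28 [0.0371 0.0398 0.0432 0.0445]
```

View pics/end.png

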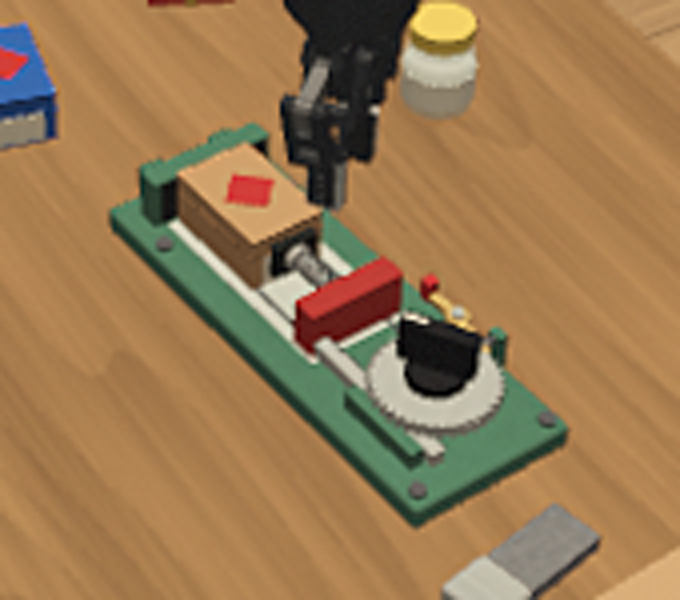

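The picture shows the box home against the fence at (205,165), with the foot pressing at (285,255) and the gripper clear. The knob reads 60° (tooth 6), and the box's near end is at y ≈ 44.5 mm, so its centre is at about 89.5 mm.

```bash
python3 -c "
from station import ctrl
print(ctrl.finish_job())"
```

```text
the job is handed in; nothing more can be done
None
```

The job is handed in: the box stands against the fence, held by the pawl alone on tooth 6, with a push of about 10 N (estimated from the wrist torque) and the gripper clear; I have no verdict back.

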